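# Take the locking collar off the label-roll stand

### The job

The label roll has run out: take the orange locking collar off its stand so that a new roll can go on. Holding it with a light upward pull, feel it round anticlockwise (seen from above) until its slots let it past the post's cross pin, slide it up off the open top of the post without forcing it, and set it down gently (no dropping), flat, in the middle of the saucer; let go and leave everything else where it is.

Things in the scene. Friction and masses are not known exactly. Their poses are not given: they have to be found in the camera images.
- stand: fixed label-roll stand; origin at the centre of its underside, z up. Dark base 92 mm across, 12 mm high; grey round hub 38 mm across, its top 70 mm above the origin; then a steel post 18 mm across, fixed below, open above, its top 118 mm above the origin
- pin_mid (a point): point on the post's axis, 110 mm above the stand's origin, at the middle of a level brass round cross pin, 6 mm thick and 30 mm long, through the post. The post was driven in at no particular angle: this point's orientation is the stand's and does not tell which way the pin points. Post and pin do not turn. Never force the collar against them with more than 30 N
- collar_mid (a point): centre of the orange ribbed round collar, half-way up its 30 mm; 50 mm across, about 120 g, z up. It starts loose on the hub, underside 70 mm above the stand's origin, with 7 mm of free lift before its top meets the pin. It is off the post once its underside is above the post's top
- collar: same collar, origin at its underside. Bore 22 mm (2 mm play on the post) with two opposite slots along its x axis, 10 mm wide, out to 19 mm from the centre: it passes the pin only when they line up within about 0.14 rad. From the start that takes an anticlockwise turn of 0.3 to 1.3 rad, found by feel with a few newtons of pull; held off-centre it swings aside as it turns
- saucer: loose white saucer, 135 mm across, 15 mm high, origin at the centre of its underside; its flat middle, about 80 mm across, is 6 mm above the origin. The collar goes in the middle, flat.
- dish_oval: bystander: empty white round dish, 118 mm across, 34 mm high; origin at the centre of its underside
- label_roll: bystander: new white label roll standing upright, 72 mm across, 50 mm high; origin at the centre of its underside
- beaker_2: bystander: tall grey beaker, 64 mm across, 150 mm high; origin at the centre of its underside
- creamer: bystander: white and blue creamer tin with a blue lid, 55 mm across, 82 mm high; origin at the centre of its underside
- mug: bystander: light blue mug with a handle, 85 mm across, 96 mm high; origin on its underside

How it is judged:
On the way:
1. the collar has been slid up past the cross pin and clear of the open top of the post (z of collar_mid in the frame of stand above 0.131 m and horizontal distance between collar_mid and stand below 0.06 m), for 0.03 s.
At the end, for the whole second after the job is handed in: the collar rests flat (within 0.15 rad) and at rest on the saucer's flat middle, its centre within 30 mm of the saucer's centre; the saucer lies flat within 40 mm of where it stood (horizontal distance between collar_mid and saucer below 0.03 m and z of collar_mid in the frame of saucer between 0.015 and 0.027 m and angle between collar_mid's own z axis and vertical below 0.15 rad and angle between saucer's own z axis and vertical below 0.1 rad and linear speed of collar below 0.02 m/s and distance of saucer from where it was at the start of the episode below 0.04 m); the robot touches nothing.
It fails at once if the collar, once lifted off the hub (by more than 2 mm), is forced against the post or its pin with more than 30 N (z of collar_mid in the frame of stand above 0.087 m and contact force between collar and stand above 30 N).
It fails at once if the collar is dropped or banged down on the saucer (an impact of more than 80 N) (contact force between collar and saucer above 80 N).
It fails at once if the collar is let go more than 10 mm above the saucer (horizontal distance between collar_mid and saucer below 0.1 m and z of collar_mid in the frame of saucer above 0.032 m and contact force between collar and the fingers below 0.05 N).
It fails at once if a bystander is moved by more than 20 mm (distance of any of dish_oval, label_roll, beaker_2, creamer, mug from where it was at the start of the episode above 0.02 m).
It also fails if it takes over 72 s, if anything falls off the work surface, if the arm or the gripper's body presses on something with over 40 N, if the wrist force passes 120 N, or if a joint passes its speed limit or range.

### The arm

A 6-joint arm with a two-finger parallel gripper is mounted at the origin on a cart in front of the work surface, level with it; the furniture and walls round the work are solid. World frame = base frame: x ahead of the robot, y to its left, z up, the work surface at z = 0. Lengths are in m, angles in rad, forces in N, time in s.
With the tool pointing down it reaches from about 0.3 to 0.75 m from the base axis. Payload 8.5 kg.
Tool frame: the origin (TCP) lies midway between the tips of the shut fingers; the grasp point (between the pads) lies manip.hold_point_z behind it (manip.hold_point_z is the distance from the TCP to the grasp point, in m); z points along the fingers, y is the direction in which the jaws open and shut (so a half turn about z gives the same grasp; the last joint's range is limited). The gripper opens to 85 mm and grips with 20 to 120 N. Pads are 22 mm wide; open, the fingers measure 114 mm over their backs; the gripper's body (76 mm by 85 mm) begins 54 mm behind the grasp point. The pads swing forward as they close: fully open they stand 13 mm farther back than shut.
Start: joints at [1.093, 0.381, 1.297, -0, 1.464, -0.215], TCP at [0.143, 0.531, 0.204] pointing down, gripper open.
Joint ranges: [-3.11, 3.11], [-0.89, 2.33], [0.22, 2.48], [-1.42, 4.56], [0.17, 2.85], [-2.88, 2.88]. Speed limits (rad/s): [2.39, 2.39, 3.14, 3.14, 3.14, 3.14].

### API

Orientations are given as a unit quaternion [x, y, z, w].
In Python, from cell import manip gives the robot as it stands. The module is installed in compiled form; this text tells all that it offers.
- The arm moves only by the shell command python3 -m pendant 'ROWS' [OPENING] [FORCE]. ROWS is JSON, a list of rows, each a list of 6 numbers: the shift along the tool's x, y, z scaled (see below), then the turn, a rotation vector about the tool's x, y, z scaled (see below). A call has 1 to 20 rows; each row is the pose to reach, as a shift and turn from the pose measured when the call began, along the tool's axes at that moment; what a row does not reach only later rows make up. The controller multiplies each number of a shift by 0.4 m and each number of a turn by 90 degrees. A row lasts 1/12 s, in which the tool goes at most 41.7 mm and 7.16 degrees, less where a joint would pass 70% of its speed; a pose out of reach is approached as far as the arm can. A call with a number of a shift or a turn outside -1 to 1 is refused whole. A call with a gripper value outside its range is refused whole. OPENING is the finger opening in mm, from 0 to 85.4, set as the call begins (- or left out, the last holds). The fingers move at their own pace and stop on an object; FORCE is the grip in N (left out, the last holds). Time passes only in rows, so rows that repeat a pose let the fingers close. It gives the time, the measured TCP pose, the force and the opening at its end, in the units of the state.
- manip.observe(): the state, without advancing time (a new reading comes with each control period).
- manip.snapshot(name): name is "scene" or "top" or "wrist"; returns a dict with "color" (384x512x3 uint8, red, green, blue), "depth" (384x512 float32, m along the optical axis (not along the pixel's ray), 0 where there is no reading), "K" (3x3 intrinsics, pixels), "dist_coeffs" ([k1, k2, p1, p2, k3] as OpenCV has them; the pictures are not rectified), "rvec" (rotation vector, rad) and "tvec" (3), from world to camera coordinates, as OpenCV has them. Camera axes: x right, y down, z forward; pixel columns grow to the right and rows downward; lengths in m; the calibration is good to about 2 mm. A picture is of the moment at which its call begins.
- manip.hand_in(): hands the job in, once; it reports no verdict.
The state is a dict: "time_s": time; "joint_pos": joint angles; "qvel": joint speeds; "joint_torque": joint torques, N m; "position": TCP position; "orientation": TCP orientation; "force": force on the tool from outside, world axes, zero at the start; "torque": the same for the moment, N m; "width": finger opening in m.
Only numpy, scipy, OpenCV 4.12 (cv2) and the standard library are available. Lean on these libraries where they do the work, as an engineer would, in place of code of your own. Each camera call takes 0.05 s, during which the arm holds its last target. There are 200 camera calls.

## Working session

There is one attempt and no reset: what is moved stays moved. The work goes in short steps, Python scripts to look and compute and a shell command to move; the robot and the scene stay as the last step left them, time stands still between calls to the robot, and variables do not carry over. Pictures are saved under pics/ and viewed, on a budget of 10 in all, crops included, one or two more only if the job needs it, and the job is handed in when it is done.

```bash
mkdir -p pics; cat > h.py <<'E'
import numpy as np, cv2
from cell import manip
from scipy.spatial.transform import Rotation as R
def cloud(s):
    d=s["depth"]; h,w=d.shape
    u,v=np.meshgrid(np.arange(w),np.arange(h))
    p=cv2.undistortPoints(np.stack([u,v],-1).reshape(-1,1,2).astype(np.float64),s["K"],s["dist_coeffs"]).reshape(h,w,2)
    c=np.dstack([p*d[...,None],d])
    M=cv2.Rodrigues(np.array(s["rvec"],float))[0]
    P=(c-np.array(s["tvec"]).reshape(3))@M
    P[d<=0]=np.nan
    return P
def save(s,n): cv2.imwrite(f"pics/{n}.png",s["color"][...,::-1])
E
python3 - <<'E'
from h import *
a=manip.snapshot("scene");b=manip.snapshot("top")
cv2.imwrite("pics/a.png",cv2.resize(np.vstack([a["color"],b["color"]])[...,::-1],(450,600)) if 0 else np.hstack([cv2.resize(x["color"],(400,300)) for x in(a,b)])[...,::-1])
save(b,"top");np.savez("top.npz",P=cloud(b),c=b["color"]);np.savez("scene.npz",P=cloud(a),c=a["color"])
o=manip.observe();print({k:np.round(v,3) for k,v in o.items()},manip.hold_point_z)
for n,s in(("scene",a),("top",b)):
    P=cloud(s);hsv=cv2.cvtColor(s["color"],cv2.COLOR_RGB2HSV)
    m=(hsv[...,0]>4)&(hsv[...,0]<20)&(hsv[...,1]>150)&(hsv[...,2]>100)
    k,l,st,ce=cv2.connectedComponentsWithStats(m.astype(np.uint8))
    for i in range(1,k):
        if st[i,4]>30:
            q=P[l==i];print(n,st[i],np.nanpercentile(q,[2,50,98],axis=0).round(3).tolist())
E
```

```text
{'time_s': np.float64(0.1), 'joint_pos': array([ 1.093,  0.381,  1.298, -0.   ,  1.464, -0.215]), 'qvel': array([ 0.001, -0.002, -0.001,  0.002, -0.   , -0.001]), 'joint_torque': array([ 4.0000e-03, -4.4922e+01, -2.3166e+01, -0.0000e+00,  4.0000e-03,
        0.0000e+00]), 'position': array([0.143, 0.531, 0.203]), 'orientation': array([ 0.131,  0.991, -0.001, -0.   ]), 'force': array([-0.047, -0.142,  0.586]), 'torque': array([-0.026, -0.002,  0.016]), 'width': np.float64(0.085)} 0.0187
scene [465  12  21   8 123] [[0.894, -0.53, 0.591], [0.905, -0.51, 0.598], [0.914, -0.489, 0.605]]
scene [320 184  17  18 196] [[0.706, -0.284, 0.087], [0.722, -0.264, 0.105], [0.738, -0.237, 0.125]]
scene [178 189  16  16 180] [[0.461, 0.098, 0.072], [0.476, 0.109, 0.093], [0.508, 0.142, 0.101]]
scene [375 221  23  23 314] [[0.609, -0.489, 0.087], [0.628, -0.469, 0.107], [0.645, -0.443, 0.128]]
top [286 163  15  11 101] [[0.708, -0.296, 0.085], [0.722, -0.267, 0.106], [0.738, -0.244, 0.128]]
top [337 184  15  13 118] [[0.611, -0.489, 0.087], [0.629, -0.467, 0.108], [0.647, -0.444, 0.131]]
top [190 222  13  13 105] [[0.466, 0.096, 0.012], [0.486, 0.12, 0.099], [0.511, 0.147, 0.112]]
```

View pics/a.png

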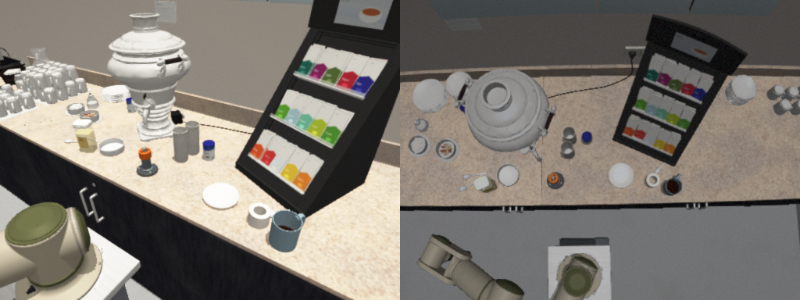

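View pics/top.png

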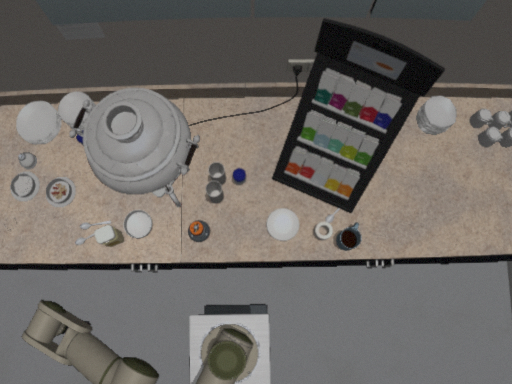

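The scene shows the orange collar on its dark stand (top picture, about (198,230)). The saucer is at (282,224), the roll at (324,231), the mug at (348,238) and the beakers at (216,172) and (215,192). The dish is at (138,224). Next I'll measure these.

```bash
python3 - <<'E'
from h import *
for n in("top","scene"):
    z=np.load(n+".npz");P,c=z["P"],z["c"].astype(int);x,y,h=P[...,0],P[...,1],P[...,2]
    def st(name,m):
        q=P[m&np.isfinite(x)]
        if len(q)<5: print(n,name,len(q));return
        (cx,cy),r=cv2.minEnclosingCircle(q[:,:2].astype(np.float32))
        lo,hi=np.percentile(q,[1,99],axis=0);print(n,name,len(q),"circ",round(cx,3),round(cy,3),round(r,3),"mid",((lo+hi)/2).round(3),"z",lo[2].round(3),hi[2].round(3))
    near=np.hypot(x-.485,y-.12)<.09
    dark=c.max(2)<75
    st("base",near&dark&(h<.03)&(h>.005))
    org=(c[...,0]>1.5*c[...,2])&(c[...,0]-c[...,2]>70)
    st("collar top",near&(h>.092)&(h<.106)&org)
    st("orange",near&(h>.06)&org)
    st("post",near&(h>.108)&(h<.13))
    # blobs of other objects in workspace
    m=((h>.006)&(h<.2)&(x>.3)&(x<.8)&(abs(y)<.6)).astype(np.uint8)
    k,l,s,ce=cv2.connectedComponentsWithStats(m,connectivity=4)
    for i in range(1,k):
        if 25<s[i,4]: st(str(s[i,:4]),l==i)
E
```

```text
top base 145 circ 0.488 0.12 0.043 mid [0.487 0.121 0.016] z 0.006 0.027
top collar top 83 circ 0.49 0.12 0.025 mid [0.489 0.12  0.099] z 0.092 0.106
top orange 102 circ 0.49 0.12 0.025 mid [0.489 0.12  0.095] z 0.077 0.112
top post 25 circ 0.496 0.123 0.02 mid [0.493 0.124 0.115] z 0.108 0.122
top [272 142 101  71] 4014 circ 0.686 -0.387 0.202 mid [ 0.681 -0.371  0.102] z 0.011 0.192
top [205 161  23  42] 561 circ 0.694 0.052 0.092 mid [0.672 0.043 0.08 ] z 0.006 0.155
top [233 167  14  18] 184 circ 0.719 -0.051 0.038 mid [ 0.713 -0.05   0.049] z 0.008 0.091
top [168 174  12  12] 33 circ 0.703 0.223 0.031 mid [0.702 0.222 0.031] z 0.017 0.045
top [152 188  13   9] 75 circ 0.652 0.287 0.025 mid [0.649 0.288 0.027] z 0.014 0.04
top [175 201   8   7] 30 circ 0.589 0.188 0.027 mid [0.587 0.184 0.103] z 0.008 0.198
top [267 208  33  33] 592 circ 0.513 -0.228 0.069 mid [ 0.513 -0.225  0.014] z 0.006 0.023
top [123 209  31  29] 237 circ 0.523 0.373 0.064 mid [0.521 0.371 0.024] z 0.006 0.041
top [187 220  23  22] 357 circ 0.491 0.12 0.048 mid [0.491 0.12  0.063] z 0.006 0.12
top [313 220  
[... 590 characters left out ...]
 circ 0.689 0.218 0.211 mid [0.676 0.192 0.104] z 0.011 0.197
scene [ 92 153  33  42] 981 circ 0.459 0.469 0.043 mid [0.459 0.465 0.078] z 0.009 0.147
scene [300 154 158 169] 12857 circ 0.62 -0.394 0.246 mid [ 0.594 -0.399  0.103] z 0.009 0.197
scene [126 177  33  23] 430 circ 0.52 0.371 0.063 mid [0.517 0.369 0.02 ] z 0.006 0.034
scene [259 179  16  27] 375 circ 0.702 -0.047 0.028 mid [ 0.701 -0.049  0.044] z 0.006 0.081
scene [174 187  28  39] 658 circ 0.485 0.122 0.046 mid [0.485 0.12  0.061] z 0.007 0.115
scene [259 235  47  32] 779 circ 0.508 -0.222 0.068 mid [ 0.507 -0.222  0.011] z 0.006 0.015
scene [317 260  30  32] 773 circ 0.475 -0.386 0.037 mid [ 0.473 -0.387  0.029] z 0.007 0.051
```

```bash
python3 -m pendant '[[-0.05,-0.03,-0.03,0,0,0.03],[-0.12,-0.08,-0.06,0,0,0.06],[-0.19,-0.13,-0.1,0,0,0.1],[-0.27,-0.19,-0.12,0,0,0.14],[-0.34,-0.24,-0.12,0,0,0.18],[-0.42,-0.29,-0.12,0,0,0.22],[-0.49,-0.34,-0.12,0,0,0.26],[-0.56,-0.39,-0.12,0,0,0.3],[-0.63,-0.44,-0.12,0,0,0.34],[-0.7,-0.49,-0.12,0,0,0.38],[-0.77,-0.54,-0.12,0,0,0.42],[-0.84,-0.59,-0.12,0,0,0.46],[-0.91,-0.64,-0.12,0,0,0.49],[-0.96,-0.67,-0.12,0,0,0.51],[-0.99,-0.69,-0.12,0,0,0.51],[-0.99,-0.69,-0.12,0,0,0.51]]' 85
cat >> h.py <<'E'
def to_tool(p=None,yaw=None):
    o=manip.observe();r=R.from_quat(o["orientation"]);M=r.as_matrix()
    out=["cur",o["position"].round(4).tolist(),"yawy",round(float(np.arctan2(M[1,1],M[0,1])),3),"z",M[:,2].round(3).tolist(),"F",o["force"].round(2).tolist(),"w",round(float(o["width"]),4),"t",round(float(o["time_s"]),2)]
    if p is not None: out+=["shift",((M.T@(np.array(p)-o["position"]))/.4).round(3).tolist()]
    if yaw is not None:
        # level target, tool z down, tool y at yaw
        y=np.array([np.cos(yaw),np.sin(yaw),0]);z=np.array([0,0,-1.]);x=np.cross(y,z)
        out+=["turn",((r.inv()*R.from_matrix(np.c_[x,y,z])).as_rotvec()/(np.pi/2)).round(3).tolist()]
    print(*out)
E
python3 - <<'E'
from h import *
s=manip.snapshot("wrist");save(s,"w1");np.savez("w1.npz",P=cloud(s),c=s["color"])
to_tool([.487,.121,.25],.5)
P=cloud(s);c=s["color"].astype(int);x,y,h=np.moveaxis(P,2,0)
org=(c[...,0]>1.5*c[...,2])&(c[...,0]-c[...,2]>70)
near=np.hypot(x-.487,y-.121)<.06
for n,m in(("collar top",org&near&(h>.095)&(h<.106)),("orange",org&near&(h>.06)),("post",near&(h>.113)&(h<.125)),("base",(np.hypot(x-.487,y-.121)<.065)&(c.max(2)<80)&(h>.007)&(h<.02))):
    q=P[m]
    if len(q)>5:
        (a,b),r=cv2.minEnclosingCircle(q[:,:2].astype(np.float32));lo,hi=np.percentile(q,[1,99],axis=0)
        print(n,len(q),round(a,4),round(b,4),round(r,4),((lo+hi)/2).round(4),np.median(q[:,2]).round(4))
E
```

```text
time_s: 1.43
position: [0.4549, 0.1595, 0.2508]
orientation: [0.509, 0.861, -0.001, -0.0]
force: [-0.5, -0.5, 0.4]
width: 0.085
cur [0.4539, 0.1607, 0.251] yawy 0.505 z [-0.002, -0.001, -1.0] F [-0.31, -0.04, 0.39] w 0.0852 t 1.48 shift [-0.127, 0.025, 0.002] turn [-0.001, 0.0, 0.003]
collar top 930 0.4862 0.1218 0.0256 [0.486  0.1221 0.0992] 0.1003
orange 994 0.4862 0.1218 0.0256 [0.4858 0.1221 0.1027] 0.1003
post 206 0.4864 0.1219 0.015 [0.4863 0.1224 0.1166] 0.1172
base 1030 0.4856 0.1237 0.0442 [0.4848 0.1269 0.0139] 0.0123
```

View pics/w1.png

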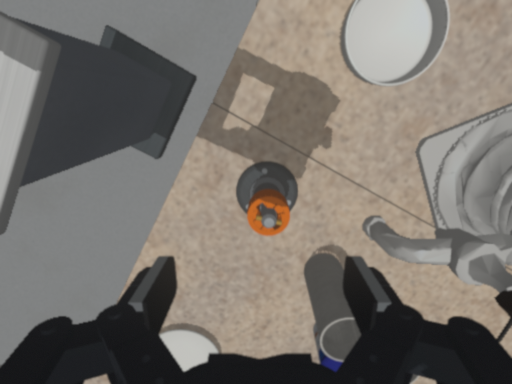

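The wrist view shows the collar top at pixel (269,214) with the post in it. The samovar spout tip is at (375,225) and the beaker at (340,340). The measured sizes and heights match those given: collar radius 25.6 mm, top at 0.100, post top at 0.117. Next I'll check clearance and look closer at the pin.

```bash
python3 - <<'E'
from h import *
z=np.load("w1.npz");P,c=z["P"],z["c"]
d=np.hypot(P[...,0]-.4862,P[...,1]-.122)
m=(d>.05)&(d<.2)&(P[...,2]>.05)&(P[...,2]<.4)
m[:,:]&=np.arange(384)[:,None]<330
q=P[m];dd=d[m];i=np.argsort(dd)
for lo,hi in((.05,.1),(.1,.15),(.15,.2),(.2,.4)):
    s=(q[:,2]>=lo)&(q[:,2]<hi)
    if s.any(): k=np.argmin(dd[s]);print(lo,hi,s.sum(),dd[s][k].round(3),q[s][k].round(3))
cv2.imwrite("pics/crop.png",cv2.resize(c[180:250,235:305,::-1],(560,560),interpolation=cv2.INTER_CUBIC))
to_tool([.4862,.122,.2],.5)
E
```

```text
0.05 0.1 929 0.13 [0.601 0.061 0.086]
0.1 0.15 1138 0.13 [0.603 0.066 0.128]
0.15 0.2 1033 0.091 [0.56  0.175 0.157]
0.2 0.4 13383 0.05 [0.497 0.171 0.306]
cur [0.4539, 0.1607, 0.251] yawy 0.505 z [-0.002, -0.001, -1.0] F [-0.31, -0.04, 0.39] w 0.0852 t 1.48 shift [-0.124, 0.024, 0.127] turn [-0.001, 0.0, 0.003]
```

View pics/crop.png

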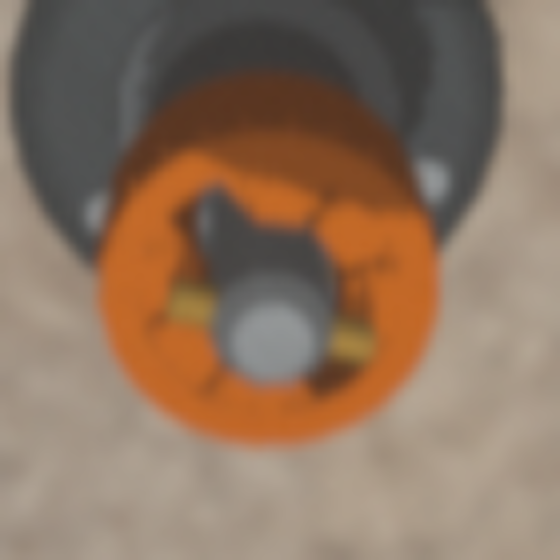

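```bash
python3 -m pendant '[[-0.03,0.006,0.03,0,0,0],[-0.06,0.012,0.06,0,0,0],[-0.1,0.02,0.1,0,0,0],[-0.124,0.024,0.14,0,0,0],[-0.124,0.024,0.17,0,0,0],[-0.124,0.024,0.18,0,0,0],[-0.124,0.024,0.18,0,0,0],[-0.124,0.024,0.18,0,0,0]]'
python3 - <<'E'
from h import *
s=manip.snapshot("wrist");M=cv2.Rodrigues(np.array(s["rvec"],float))[0];C=-M.T@np.array(s["tvec"]).reshape(3);print("cam",C.round(3))
P=cloud(s);c=s["color"].astype(int);x,y,h=np.moveaxis(P,2,0);save(s,"w2")
org=(c[...,0]>1.5*c[...,2])&(c[...,0]-c[...,2]>70)
near=np.hypot(x-.487,y-.121)<.06
for n,m in(("collar top",org&near&(h>.095)&(h<.106)),("post",near&(h>.114)&(h<.125)&(c.max(2)-c.min(2)<50))):
    q=P[m]
    if len(q)>5:
        (a,b),r=cv2.minEnclosingCircle(q[:,:2].astype(np.float32));print(n,len(q),round(a,4),round(b,4),round(r,4),np.median(q[:,2]).round(4))
to_tool([.4862,.122,.064],.5)
E
```

```text
time_s: 2.15
position: [0.4859, 0.1226, 0.1796]
orientation: [0.508, 0.862, -0.001, -0.0]
force: [-0.2, -0.3, 1.3]
width: 0.085
cam [0.445 0.197 0.351]
collar top 1513 0.4865 0.1219 0.0253 0.1004
post 295 0.4863 0.122 0.009 0.1179
cur [0.4861, 0.1225, 0.1799] yawy 0.506 z [-0.0, -0.001, -1.0] F [0.21, 0.07, 1.1] w 0.0849 t 2.2 shift [-0.001, -0.0, 0.29] turn [-0.001, 0.0, 0.004]
```

```bash
python3 -m pendant '[[0,0,0.04,0,0,0],[0,0,0.09,0,0,0],[0,0,0.14,0,0,0],[0,0,0.19,0,0,0],[0,0,0.23,0,0,0],[0,0,0.26,0,0,0],[0,-0.001,0.28,0,0,0],[0,-0.001,0.29,0,0,0],[0,-0.001,0.29,0,0,0],[0,-0.001,0.29,0,0,0]]' && python3 -m pendant '[[0,0,0,0,0,0],[0,0,0,0,0,0],[0,0,0,0,0,0],[0,0,0,0,0,0],[0,0,0,0,0,0],[0,0,0,0,0,0],[0,0,0,0,0,0],[0,0,0,0,0,0],[0,0,0,0,0,0],[0,0,0,0,0,0]]' 40 40; python3 -c "
from h import *
to_tool([.4863,.122,.064],.5)"
```

```text
time_s: 3.03
position: [0.4861, 0.1223, 0.0646]
orientation: [0.508, 0.862, -0.0, 0.001]
force: [-0.4, -0.4, -0.6]
width: 0.085
time_s: 3.87
position: [0.4865, 0.1223, 0.0656]
orientation: [0.508, 0.862, 0.0, 0.001]
force: [-1.9, -0.5, 8.2]
width: 0.0475
cur [0.4865, 0.1223, 0.0656] yawy 0.506 z [0.002, -0.001, -1.0] F [-1.89, -0.48, 8.19] w 0.0475 t 3.87 shift [-0.0, -0.001, 0.004] turn [0.001, 0.001, 0.004]
```

```bash
python3 -m pendant '[[0,0,-0.004,0,0,0],[0,0,-0.008,0,0,0],[0,0,-0.012,0,0,0],[0,0,-0.012,0,0,0],[0,0,-0.012,0,0,0]]' && python3 -m pendant '[[0,0,-0.002,0,0,0],[0,0,-0.004,0,0,0],[0,0,-0.004,0,0,0],[0,0,-0.004,0,0,0]]'
```

```text
time_s: 4.28
position: [0.4864, 0.1223, 0.0703]
orientation: [0.508, 0.862, 0.0, 0.001]
force: [-0.1, -0.4, -1.5]
width: 0.0476
time_s: 4.62
position: [0.4864, 0.1223, 0.0719]
orientation: [0.508, 0.862, 0.0, 0.001]
force: [0.3, 0.6, -1.0]
width: 0.0477
```

```bash
python3 -m pendant '[[0,0,-0.001,0,0,0],[0,0,-0.002,0,0,0],[0,0,-0.002,0,0,0]]' && python3 -m pendant '[[0,0,-0.001,0,0,0],[0,0,-0.002,0,0,0],[0,0,-0.002,0,0,0]]'
```

```text
time_s: 4.87
position: [0.4864, 0.1223, 0.0727]
orientation: [0.508, 0.862, 0.0, 0.001]
force: [0.3, -0.9, -1.2]
width: 0.0475
time_s: 5.12
position: [0.4863, 0.1223, 0.0731]
orientation: [0.508, 0.862, -0.0, 0.001]
force: [2.0, -0.8, -9.1]
width: 0.0473
```

```bash
python3 -m pendant '[[0,0,-0.001,0,0,-0.02],[0,0,-0.001,0,0,-0.045],[0,0,-0.001,0,0,-0.07],[0,0,-0.001,0,0,-0.095],[0,0,-0.001,0,0,-0.12],[0,0,-0.001,0,0,-0.14],[0,0,-0.001,0,0,-0.14]]' && python3 -c "
from h import *
to_tool([.4864,.1223,.0731])"
```

```text
time_s: 5.7
position: [0.4857, 0.1223, 0.0731]
orientation: [0.409, 0.912, -0.001, 0.0]
force: [-0.7, -0.0, -6.8]
width: 0.047
cur [0.4857, 0.1223, 0.0731] yawy 0.727 z [-0.0, -0.001, -1.0] F [-0.67, -0.05, -6.76] w 0.047 t 5.7 shift [-0.001, 0.001, 0.0]
```

```bash
python3 -m pendant '[[0,0,-0.001,0,0,-0.02],[-0.001,0,-0.001,0,0,-0.045],[-0.001,0.001,-0.001,0,0,-0.07],[-0.001,0.001,-0.001,0,0,-0.095],[-0.001,0.001,-0.001,0,0,-0.12],[-0.001,0.001,-0.001,0,0,-0.14],[-0.001,0.001,-0.001,0,0,-0.14]]' && python3 -c "
from h import *
to_tool([.4864,.1223,.0731])"
```

```text
time_s: 6.28
position: [0.4864, 0.1222, 0.0738]
orientation: [0.307, 0.952, -0.001, 0.0]
force: [-0.6, -0.7, -1.7]
width: 0.0476
cur [0.4864, 0.1222, 0.0738] yawy 0.947 z [0.0, -0.001, -1.0] F [-0.55, -0.67, -1.7] w 0.0476 t 6.28 shift [0.0, 0.0, 0.002]
```

```bash
python3 -m pendant '[[0,0,-0.001,0,0,0],[0,0,-0.002,0,0,0],[0,0,-0.002,0,0,0]]' && python3 -c "
from h import *
to_tool([.4864,.1223,.0731])"
```

```text
time_s: 6.53
position: [0.4863, 0.1222, 0.0745]
orientation: [0.307, 0.952, -0.001, 0.0]
force: [-0.4, -1.0, -3.6]
width: 0.0474
cur [0.4863, 0.1222, 0.0745] yawy 0.946 z [0.0, -0.001, -1.0] F [-0.36, -1.0, -3.56] w 0.0474 t 6.53 shift [0.0, 0.0, 0.004]
```

```bash
python3 -m pendant '[[0,0,-0.001,0,0,-0.02],[0,0,-0.001,0,0,-0.04],[0,0,-0.001,0,0,-0.06],[0,0,-0.001,0,0,-0.07],[0,0,-0.001,0,0,-0.07]]' && python3 -c "
from h import *
to_tool([.4864,.1223,.0731])" && python3 -m pendant '[[0,0,-0.001,0,0,0],[0,0,-0.002,0,0,0],[0,0,-0.002,0,0,0]]'
```

```text
time_s: 6.95
position: [0.4865, 0.1222, 0.0752]
orientation: [0.254, 0.967, -0.001, 0.001]
force: [0.4, -0.3, -0.4]
width: 0.0474
cur [0.4865, 0.1222, 0.0752] yawy 1.056 z [0.001, -0.001, -1.0] F [0.39, -0.31, -0.44] w 0.0474 t 6.95 shift [0.0, 0.0, 0.005]
time_s: 7.2
position: [0.4867, 0.1222, 0.0761]
orientation: [0.255, 0.967, -0.001, 0.001]
force: [-0.2, -0.4, -1.7]
width: 0.0471
```

```bash
python3 -m pendant '[[0,0,0,0,0,-0.02],[0,0,0,0,0,-0.04],[0,0,0,0,0,-0.06],[0,0,0,0,0,-0.06]]' && python3 -m pendant '[[0,0,-0.002,0,0,0],[0,0,-0.004,0,0,0],[0,0,-0.006,0,0,0],[0,0,-0.008,0,0,0],[0,0,-0.008,0,0,0]]' ; python3 -c "
from h import *
to_tool([.4864,.1222,.0731])"
```

```text
time_s: 7.53
position: [0.4867, 0.1222, 0.0761]
orientation: [0.209, 0.978, -0.0, 0.001]
force: [0.5, -0.2, -1.6]
width: 0.0472
time_s: 7.95
position: [0.4868, 0.1222, 0.0796]
orientation: [0.209, 0.978, -0.0, 0.001]
force: [-0.5, -0.7, -1.4]
width: 0.0473
cur [0.4868, 0.1222, 0.0796] yawy 1.15 z [0.002, -0.001, -1.0] F [-0.5, -0.66, -1.44] w 0.0473 t 7.95 shift [0.001, -0.0, 0.016]
```

```bash
python3 -m pendant '[[0.001,0,-0.005,0,0,0],[0.001,0,-0.01,0,0,0],[0.001,0,-0.015,0,0,0],[0.001,0,-0.02,0,0,0],[0.001,0,-0.025,0,0,0],[0.001,0,-0.025,0,0,0]]' && python3 -m pendant '[[0,0,-0.006,0,0,0],[0,0,-0.012,0,0,0],[0,0,-0.018,0,0,0],[0,0,-0.025,0,0,0],[0,0,-0.032,0,0,0],[0,0,-0.038,0,0,0],[0,0,-0.038,0,0,0]]'; python3 -c "
from h import *
to_tool([.4864,.1222,.0731])"
```

```text
time_s: 8.45
position: [0.4866, 0.1224, 0.09]
orientation: [0.209, 0.978, -0.0, 0.001]
force: [-1.2, 0.4, -1.6]
width: 0.0474
time_s: 9.03
position: [0.4868, 0.1224, 0.1058]
orientation: [0.209, 0.978, -0.0, 0.002]
force: [0.4, -0.4, -1.6]
width: 0.0477
cur [0.4868, 0.1224, 0.1058] yawy 1.15 z [0.003, -0.001, -1.0] F [0.42, -0.42, -1.64] w 0.0477 t 9.03 shift [0.001, -0.001, 0.082]
```

Sliding up freely with only the collar's weight on the tool. I'll lift clear, then measure.

```bash
python3 -m pendant '[[0,0,-0.01,0,0,0],[0,0,-0.02,0,0,0],[0,0,-0.03,0,0,0],[0,0,-0.05,0,0,0],[0,0,-0.07,0,0,0],[0,0,-0.09,0,0,0],[0,0,-0.11,0,0,0],[0,0,-0.13,0,0,0],[0,0,-0.15,0,0,0],[0,0,-0.17,0,0,0],[0,0,-0.18,0,0,0],[0,0,-0.18,0,0,0],[0,0,-0.18,0,0,0]]'; python3 - <<'E'
from h import *
for n in("scene","wrist"):
    s=manip.snapshot(n);P=cloud(s);c=s["color"].astype(int);x,y,h=np.moveaxis(P,2,0)
    if n=="wrist": save(s,"w3")
    org=(c[...,0]>1.5*c[...,2])&(c[...,0]-c[...,2]>70)&(np.hypot(x-.487,y-.121)<.06)&(h>.06)
    q=P[org]
    if len(q): print(n,len(q),np.percentile(q,[2,50,98],axis=0).round(4).tolist())
s=manip.snapshot("top");P=cloud(s);x,y,h=np.moveaxis(P,2,0)
m=(np.hypot(x-.51,y+.225)<.09)&(h>.006)&(h<.025);q=P[m]
print("saucer",len(q),cv2.minEnclosingCircle(q[:,:2].astype(np.float32)))
to_tool([.51,-.224,.2],.4)
E
```

```text
time_s: 10.12
position: [0.4865, 0.1225, 0.1778]
orientation: [0.209, 0.978, -0.0, 0.002]
force: [0.1, 0.3, -2.2]
width: 0.0474
scene 165 [[0.4619, 0.099, 0.1849], [0.4732, 0.1141, 0.2006], [0.5056, 0.1462, 0.2128]]
wrist 4396 [[0.4636, 0.1004, 0.2097], [0.4856, 0.124, 0.2121], [0.5098, 0.1456, 0.2133]]
saucer 652 ((0.5103408694267273, -0.2250272035598755), 0.08922820538282394)
cur [0.4864, 0.1225, 0.1773] yawy 1.15 z [0.002, -0.001, -1.0] F [0.61, 0.35, -2.09] w 0.0474 t 10.27 shift [-0.408, -0.767, -0.056] turn [0.001, 0.002, 0.478]
```

View pics/w3.png

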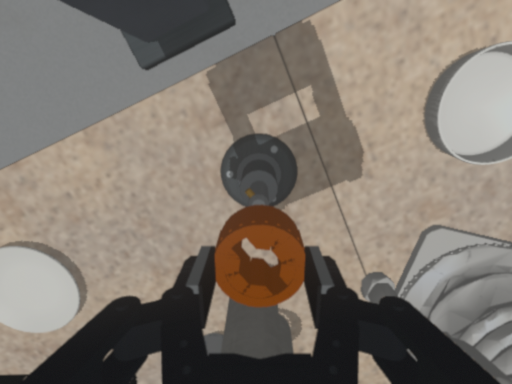

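The collar hangs level in the fingers, with its underside at about 0.182, above the post top. The bare stand is at (258,170) and the saucer at left (35,290). Next I'll carry the collar over to the saucer.

```bash
python3 -m pendant '[[-0.01,-0.02,-0.01,0,0,0],[-0.03,-0.05,-0.02,0,0,0],[-0.05,-0.1,-0.03,0,0,0],[-0.08,-0.15,-0.03,0,0,0],[-0.11,-0.21,-0.03,0,0,0],[-0.14,-0.27,-0.03,0,0,0],[-0.17,-0.33,-0.03,0,0,0],[-0.21,-0.39,-0.03,0,0,0],[-0.24,-0.45,-0.03,0,0,0],[-0.27,-0.51,-0.03,0,0,0],[-0.3,-0.57,-0.03,0,0,0],[-0.33,-0.62,-0.03,0,0,0],[-0.36,-0.67,-0.03,0,0,0],[-0.38,-0.71,-0.03,0,0,0],[-0.395,-0.745,-0.03,0,0,0],[-0.408,-0.767,-0.03,0,0,0],[-0.408,-0.767,-0.03,0,0,0],[-0.408,-0.767,-0.03,0,0,0]]'; python3 - <<'E'
from h import *
s=manip.snapshot("wrist");P=cloud(s);c=s["color"].astype(int);x,y,h=np.moveaxis(P,2,0);save(s,"w4")
m=(np.hypot(x-.51,y+.225)<.085)&(h>.004)&(h<.03)&(c.min(2)>130)
q=P[m];e=cv2.minEnclosingCircle(q[:,:2].astype(np.float32));print(len(q),e,np.percentile(q,[1,50,99],axis=0).round(4).tolist())
rim=q[q[:,2]>.0125];A=np.c_[2*rim[:,:2],np.ones(len(rim))];f=np.linalg.lstsq(A,(rim[:,:2]**2).sum(1),rcond=None)[0];print("rimfit",f[:2].round(4),np.sqrt(f[2]+f[0]**2+f[1]**2).round(4),len(rim))
o=(c[...,0]>1.5*c[...,2])&(c[...,0]-c[...,2]>70)&(h>.15)&(h<.25);print("collar",np.percentile(P[o],[2,50,98],axis=0).round(4).tolist())
to_tool([f[0],f[1],.05])
E
```

```text
time_s: 11.77
position: [0.5099, -0.224, 0.1897]
orientation: [0.209, 0.978, -0.0, 0.001]
force: [0.1, 0.6, -1.8]
width: 0.0474
6741 ((0.5070939660072327, -0.22383227944374084), 0.06733054667711258) [[0.4428, -0.287, 0.0055], [0.5004, -0.2334, 0.0085], [0.5665, -0.177, 0.0162]]
rimfit [ 0.5067 -0.2232] 0.0619 1554
collar [[0.4875, -0.2464, 0.2209], [0.5101, -0.2234, 0.2243], [0.5336, -0.201, 0.2256]]
cur [0.5099, -0.2235, 0.1898] yawy 1.151 z [0.002, -0.001, -1.0] F [-0.37, -0.34, -1.27] w 0.0471 t 11.82 shift [0.009, -0.003, 0.349]
```

View pics/w4.png

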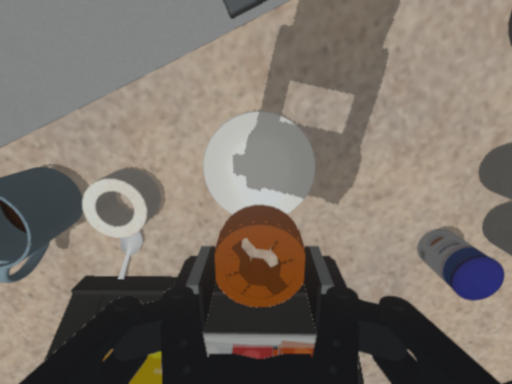

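The wrist view shows the saucer whole at (260,162), the roll at (115,207), the mug at (35,225) and the creamer at (465,265). The rack is behind the gripper, so I'll check clearance for the descent.

```bash
python3 - <<'E'
from h import *
for n in("top","scene"):
    P=np.load(n+".npz")["P"].reshape(-1,3);d=np.hypot(P[:,0]-.507,P[:,1]+.2235)
    for lo,hi in((.03,.08),(.08,.15),(.15,.25),(.25,.4)):
        s=(P[:,2]>lo)&(P[:,2]<hi);k=np.argsort(d[s])[5];print(n,lo,hi,d[s][k].round(3),P[s][k].round(3))
E
python3 -m pendant '[[0.007,0,0.02,0,0,0],[0.007,0,0.05,0,0,0],[0.007,0,0.09,0,0,0],[0.007,0,0.13,0,0,0],[0.007,0,0.17,0,0,0],[0.007,0,0.21,0,0,0],[0.007,0,0.25,0,0,0],[0.007,0,0.28,0,0,0],[0.007,0,0.31,0,0,0],[0.007,0,0.335,0,0,0],[0.007,0,0.35,0,0,0],[0.007,0,0.35,0,0,0]]'
```

```text
top 0.03 0.08 0.134 [ 0.476 -0.354  0.033]
top 0.08 0.15 0.19 [ 0.676 -0.311  0.089]
top 0.15 0.25 0.244 [ 0.703 -0.368  0.15 ]
top 0.25 0.4 0.304 [ 0.782 -0.352  0.254]
scene 0.03 0.08 0.132 [ 0.493 -0.355  0.048]
scene 0.08 0.15 0.189 [ 0.677 -0.305  0.081]
scene 0.15 0.25 0.242 [ 0.74  -0.287  0.152]
scene 0.25 0.4 0.305 [ 0.783 -0.354  0.258]
time_s: 12.82
position: [0.5071, -0.2215, 0.0486]
orientation: [0.208, 0.978, 0.0, 0.0]
force: [0.0, 0.0, -1.6]
width: 0.0475
```

```bash
python3 -m pendant '[[-0.001,-0.002,0.02,0,0,0],[-0.002,-0.005,0.04,0,0,0],[-0.002,-0.005,0.055,0,0,0],[-0.002,-0.005,0.07,0,0,0],[-0.002,-0.005,0.082,0,0,0],[-0.002,-0.005,0.092,0,0,0],[-0.002,-0.005,0.1,0,0,0],[-0.002,-0.005,0.1,0,0,0]]' && python3 -m pendant '[[0,0,0.003,0,0,0],[0,0,0.006,0,0,0],[0,0,0.009,0,0,0],[0,0,0.011,0,0,0],[0,0,0.011,0,0,0],[0,0,0.011,0,0,0]]'
```

```text
time_s: 13.48
position: [0.5068, -0.2236, 0.008]
orientation: [0.208, 0.978, 0.001, -0.0]
force: [-0.3, 0.2, -1.4]
width: 0.0475
time_s: 13.98
position: [0.5069, -0.2236, 0.0036]
orientation: [0.208, 0.978, 0.001, -0.0]
force: [0.7, -0.6, -2.1]
width: 0.0473
```

```bash
python3 -m pendant '[[0,0,0.001,0,0,0],[0,0,0.002,0,0,0],[0,0,0.0025,0,0,0],[0,0,0.0025,0,0,0]]' && python3 -m pendant '[[0,0,0.001,0,0,0],[0,0,0.0015,0,0,0],[0,0,0.0015,0,0,0]]'
```

```text
time_s: 14.32
position: [0.5068, -0.2235, 0.0026]
orientation: [0.208, 0.978, 0.001, -0.0]
force: [-0.1, 0.0, -2.0]
width: 0.0473
time_s: 14.57
position: [0.5069, -0.2236, 0.0022]
orientation: [0.208, 0.978, 0.0, -0.0]
force: [-0.6, -0.5, 2.0]
width: 0.0473
```

Contact is made gently (about 3.5 N). I'll open a little and rise.

```bash
python3 -m pendant '[[0,0,0.0005,0,0,0],[0,0,0,0,0,0],[0,0,0,0,0,0],[0,0,0,0,0,0],[0,0,0,0,0,0]]' 60 20 && python3 -m pendant '[[0,0,-0.005,0,0,0],[0,0,-0.015,0,0,0],[0,0,-0.03,0,0,0],[0,0,-0.05,0,0,0],[0,0,-0.08,0,0,0],[0,0,-0.12,0,0,0],[0,0,-0.17,0,0,0],[0,0,-0.23,0,0,0],[0,0,-0.29,0,0,0],[0,0,-0.35,0,0,0],[0,0,-0.4,0,0,0],[0,0,-0.42,0,0,0],[0,0,-0.42,0,0,0]]'; python3 - <<'E'
from h import *
s=manip.snapshot("wrist");P=cloud(s);c=s["color"].astype(int);x,y,h=np.moveaxis(P,2,0);save(s,"w5")
o=(c[...,0]>1.5*c[...,2])&(c[...,0]-c[...,2]>70)&(np.hypot(x-.507,y+.2235)<.07)&(h>.03);q=P[o]
print("collar",cv2.minEnclosingCircle(q[:,:2].astype(np.float32)),np.percentile(q,[2,50,98],axis=0).round(4).tolist())
A=np.c_[q[:,:2],np.ones(len(q))];print("tilt",np.linalg.lstsq(A,q[:,2],rcond=None)[0][:2].round(3))
m=(np.hypot(x-.507,y+.2235)<.085)&(h>.004)&(h<.03)&(c.min(2)>130)
print("saucer",cv2.minEnclosingCircle(P[m][:,:2].astype(np.float32)))
to_tool()
E
```

```text
time_s: 14.98
position: [0.5069, -0.2236, 0.0022]
orientation: [0.208, 0.978, 0.0, -0.0]
force: [0.6, -0.3, 0.1]
width: 0.0599
time_s: 16.07
position: [0.5075, -0.2241, 0.1724]
orientation: [0.208, 0.978, -0.0, 0.002]
force: [-0.3, 0.0, 0.6]
width: 0.0599
collar ((0.5069223642349243, -0.22337065637111664), 0.024585284292697906) [[0.4844, -0.2454, 0.0352], [0.5054, -0.2209, 0.0368], [0.529, -0.2008, 0.0382]]
tilt [-0.002 -0.001]
saucer ((0.5074118375778198, -0.2236700803041458), 0.06761399656534195)
cur [0.507, -0.2238, 0.1706] yawy 1.151 z [0.001, 0.0, -1.0] F [-0.21, -0.34, -0.98] w 0.0606 t 16.12
```

View pics/w5.png

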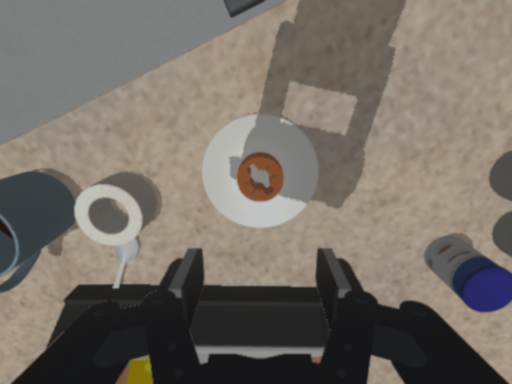

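The collar lies flat in the middle of the saucer at pixel (260,177), with the roll, mug and creamer still in place. Its top is at 0.037 and it is less than 1 mm off centre. Handing in.

```bash
python3 -c "
from cell import manip
print(manip.hand_in())"
```

```text
the job is handed in; nothing more can be done
None
```

The collar is off the stand and lying flat in the middle of the saucer, and I have handed the job in; no verdict was given.

- **Removal:** I gripped the collar at 40 N and lifted it until it met the pin, where the tool read about 9 N. I then turned it anticlockwise by feel. The slots let it past after about 0.55 rad, and I turned it to about 0.64 rad to centre them. It slid up off the post with only its own weight on the tool.
- **Placing:** The collar met the saucer at about 4 N. I opened the fingers and raised the hand clear.
- **Last checks (wrist camera):** The collar's top is at 0.037 m and its tilt is about 0.002 rad. It is less than 1 mm from the saucer's centre, and the saucer had not moved measurably. The hand is about 0.17 m up and touching nothing, at 16 s.
- **Bystanders:** The roll, mug and creamer look unmoved in the last picture. I did not measure them again, and the dish and beaker were not fully in that view.
- **What disagreed:** The first camera views put the saucer 2 to 6 mm from where the wrist camera did. I went by the wrist camera. No check failed.

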